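# Choose the heavy plinth for a display model

## Task

On the model-making table, first set the plinth with the red tag down in the red-rimmed reject nest. Then lift the two look-alike green-tagged plinths in turn to judge which is heavier, leave the lighter one standing in one of the two green-rimmed pass nests, and finish still holding the heavier one upright and still over the middle of the black round disc, about 10 cm above the table, so that glue can be brushed on its underside. Set plinths down gently, do not drop them or tip them over, and leave the glue bottle, scissors and little cardboard chair where they are.

Things in the scene. Friction and masses are not known exactly. Their poses are not given: they have to be found in the camera images.
- red_center (a point): Cardboard-brown plinth with a red tag, loose, upright: black square foot 62 x 62 mm, 8 mm high; above it a square body 46 x 46 mm (grip here) up to 60 mm above the underside; on top a round tag 34 mm wide, 2 mm thick. This point is on its axis, 30 mm above its underside; z up, x and y along the sides of the square.
- green_a_center (a point): Cardboard-brown plinth with a green tag, loose, upright: black square foot 62 x 62 mm, 8 mm high; above it a square body 46 x 46 mm (grip here) up to 60 mm above the underside; on top a round tag 34 mm wide, 2 mm thick. This point is on its axis, 30 mm above its underside; z up, x and y along the sides of the square.
- green_b_center (a point): Cardboard-brown plinth with a green tag, loose, upright: black square foot 62 x 62 mm, 8 mm high; above it a square body 46 x 46 mm (grip here) up to 60 mm above the underside; on top a round tag 34 mm wide, 2 mm thick. This point is on its axis, 30 mm above its underside; z up, x and y along the sides of the square.
- red: The red-tagged plinth, about 0.2 kg; origin at the centre of its underside, z up.
- green_a: One of the two green-tagged plinths; origin at the centre of its underside, z up. They look exactly alike, but one is filled and weighs at least 200 g more than the other (each 0.1 to 0.6 kg); which one changes from run to run.
- green_b: One of the two green-tagged plinths; origin at the centre of its underside, z up. They look exactly alike, but one is filled and weighs at least 200 g more than the other (each 0.1 to 0.6 kg); which one changes from run to run.
- reject_nest (a point): Reject nest (the only one in the small tray), a shallow square pocket 76 x 76 mm inside with a raised red rim. This point is the centre of its floor, 4 mm above the table; the rim is 5 mm thick and rises 8 mm above the floor. x and y along its sides, z up. The tray is fixed to the table.
- pass_nest_1 (a point): One pass nest of the two-nest tray, a shallow square pocket 76 x 76 mm inside with a raised green rim. This point is the centre of its floor, 4 mm above the table; the rim is 5 mm thick and rises 8 mm above the floor. x and y along its sides, z up. The tray is fixed to the table.
- pass_nest_2 (a point): The other pass nest of the two-nest tray, a shallow square pocket 76 x 76 mm inside with a raised green rim. This point is the centre of its floor, 4 mm above the table; the rim is 5 mm thick and rises 8 mm above the floor. x and y along its sides, z up. The tray is fixed to the table. The two pass nests lie 100 mm apart, centre to centre.
- pass_tray: White tray with the two green-rimmed pass nests side by side along its y; 86 x 186 mm, fixed to the table. Origin at the centre of its underside, z up.
- disc_top (a point): Centre of the top of a flat black round disc, 140 mm wide and 3 mm thick, fixed on the table; z up.
- glue: Bystander: white glue bottle with orange cap, standing, 44 mm wide, 110 mm high; origin at the centre of its underside.
- chair_center (a point): Bystander: little cardboard chair model, about 45 x 40 mm, 65 mm high; the point is 30 mm above its underside.
- scissors: Bystander: scissors with black handles lying flat, about 150 mm long, 8 mm thick; origin near their middle on the table, x towards the tips.

How it is judged (in metres and radians):
On the way, in this order (a step that is already met when the one before it is completed fails the run):
1. the red-tagged plinth stands in the reject nest, let go, while both green-tagged ones are still where they started (within 30 mm) (horizontal distance between red_center and reject_nest below 0.014 m and z of red_center in the frame of reject_nest between 0.025 and 0.035 m and angle between red_center's own z axis and vertical below 0.1 rad and contact force between red and the fingers below 0.1 N and linear speed of red below 0.03 m/s and distance of each of green_a_center, green_b_center from where it was at the start of the episode below 0.03 m), for 0.2 s.
2. a green-tagged plinth is lifted clear of the table (25 mm or more) (((height (world z) of green_a_center above 0.055 m and contact force between green_a and the fingers above 1 N) or (height (world z) of green_b_center above 0.055 m and contact force between green_b and the fingers above 1 N))), for 0.2 s.
At the end, for the whole second after the job is handed in: Heavier green plinth held still, within 14 degrees of upright, centre within 35 mm of the disc's (plan view) and 80-200 mm above the table; lighter (under 2.5 N on the tray) let go in a pass nest, red let go in the reject nest, both upright, within 14 mm of the nest's centre (horizontal distance between red_center and reject_nest below 0.014 m and z of red_center in the frame of reject_nest between 0.025 and 0.035 m and angle between red_center's own z axis and vertical below 0.1 rad and contact force between red and the fingers below 0.1 N and linear speed of red below 0.03 m/s and ((horizontal distance between green_a_center and disc_top below 0.035 m and height (world z) of green_a_center between 0.08 and 0.2 m and angle between green_a_center's own z axis and vertical below 0.25 rad and contact force between green_a and the fingers above 1 N and linear speed of green_a below 0.03 m/s and contact force between green_b and pass_tray between 0.5 and 2.5 N and ((horizontal distance between green_b_center and pass_nest_1 below 0.014 m and z of green_b_center in the frame of pass_nest_1 between 0.025 and 0.035 m and angle between green_b_center's own z axis and vertical below 0.1 rad and contact force between green_b and the fingers below 0.1 N and linear speed of green_b below 0.03 m/s) or (horizontal distance between green_b_center and pass_nest_2 below 0.014 m and z of green_b_center in the frame of pass_nest_2 between 0.025 and 0.035 m and angle between green_b_center's own z axis and vertical below 0.1 rad and contact force between green_b and the fingers below 0.1 N and linear speed of green_b below 0.03 m/s))) or (horizontal distance between green_b_center and disc_top below 0.035 m and height (world z) of green_b_center between 0.08 and 0.2 m and angle between green_b_center's own z axis and vertical below 0.25 rad and contact force between green_b and the fingers above 1 N and linear speed of green_b below 0.03 m/s and contact force between green_a and pass_tray between 0.5 and 2.5 N and ((horizontal distance between green_a_center and pass_nest_1 below 0.014 m and z of green_a_center in the frame of pass_nest_1 between 0.025 and 0.035 m and angle between green_a_center's own z axis and vertical below 0.1 rad and contact force between green_a and the fingers below 0.1 N and linear speed of green_a below 0.03 m/s) or (horizontal distance between green_a_center and pass_nest_2 below 0.014 m and z of green_a_center in the frame of pass_nest_2 between 0.025 and 0.035 m and angle between green_a_center's own z axis and vertical below 0.1 rad and contact force between green_a and the fingers below 0.1 N and linear speed of green_a below 0.03 m/s))))); the arm keeps its last pose, push and grip.
It fails at once if the glue bottle is pushed away or knocked over (moved more than 30 mm) (distance of glue from where it was at the start of the episode above 0.03 m).
It fails at once if the cardboard chair model is pushed away or knocked over (moved more than 30 mm) (distance of chair_center from where it was at the start of the episode above 0.03 m).
It fails at once if the scissors is pushed away or knocked over (moved more than 30 mm) (distance of scissors from where it was at the start of the episode above 0.03 m).
It fails at once if a plinth is tipped over (more than 45 degrees) (angle between any of red_center, green_a_center, green_b_center's own z axis and vertical above 0.78 rad).
It fails at once if a plinth is dropped or thrown (moves faster than 0.7 m/s with no finger on it) ((linear speed of red above 0.7 m/s and contact force between red and the fingers below 0.05 N) or (linear speed of green_a above 0.7 m/s and contact force between green_a and the fingers below 0.05 N) or (linear speed of green_b above 0.7 m/s and contact force between green_b and the fingers below 0.05 N)).
It also fails if it takes over 72 s, if anything falls off the work surface, if the arm or the gripper's body presses on something with over 40 N, if the wrist force passes 120 N, or if a joint passes its speed limit or range.

## Robot

A 7-joint arm with a two-finger parallel gripper is mounted at the origin on the work surface. World frame = base frame: x ahead of the robot, y to its left, z up, the work surface at z = 0. Lengths are in m, angles in degrees, forces in N, time in s.
With the tool pointing down it reaches from about 0.35 to 0.775 m from the base axis. Payload 3.1 kg.
Tool frame: the origin (TCP) lies at the very end of the fingers, on their centre line; the grasp point (between the pads) lies 19 mm behind it (arm.grip_depth is the distance from the TCP to the grasp point, in m); z points along the fingers, y is the direction in which the jaws open and shut (so a half turn about z gives the same grasp; the last joint's range is limited). The gripper opens to 85 mm and grips with 20 to 120 N. Pads are 22 mm wide; open, the fingers measure 114 mm over their backs; the gripper's body (76 mm by 85 mm) begins 54 mm behind the grasp point. The pads swing forward as they close: fully open they stand 13 mm farther back than shut.
Start: joints at [-65.758, 17.813, 0.802, 86.603, -0.252, 75.585, -1.558], TCP at [0.247, 0.492, 0.231] pointing down, gripper open.
Joint ranges: [-154.91, 154.91], [-16.99, 109.72], [-72.82, 74.43], [7.12, 147.25], [-82.49, 262.49], [11.32, 116.49], [-174.64, 174.64]. Speed limits (degrees/s): [159.86, 159.86, 180, 180, 180, 180, 180].

## Interface

Orientations are given as a 3x3 rotation matrix whose columns are the frame's x, y, z axes.
In Python, from cell import arm, inverse_kinematics, optics, close_job gives the robot as it stands. The module is installed in compiled form; this text tells all that it offers. Calls block until the motion is done:
- arm.goto(position, orientation): joint-space move of the TCP to a pose.
- arm.move_l(position, ori=None, vel=0.15, contact_N=None): straight line of the TCP; ori=None keeps the orientation; vel is the mean speed in m/s. With contact_N (N) it stops when the force on the tool has changed by that much, and returns True; else False.
- arm.goto_joints(angles): joint-space move.
- arm.command_gripper(opening): finger opening in m; the grip force is fixed at half the most; returns when the fingers have stopped.
- arm.dwell(seconds).
- inverse_kinematics(position, orientation): joint angles nearest the present ones, or None.
- arm.sense(): the state.
- optics.snapshot(name): name is "side" or "top"; returns a dict with "frame" (420x560x3 uint8, red, green, blue), "fx", "fy", "cx", "cy" (pixels), "eye" and "orientation" of the camera in the world. Camera axes: x right, y down, z forward; pixel columns grow to the right and rows downward; lengths in m; the calibration is good to about 2 mm. A picture is of the moment at which its call begins. There is no depth.
A pose or a line that the arm cannot do raises arm.Unreachable and nothing moves.
- close_job(): hands the job in, once; it reports no verdict.
The state is a dict: "t": time; "q": joint angles; "joint_vel": joint speeds; "joint_torque": joint torques, N m; "position": TCP position; "eef_rot": TCP orientation; "force": force on the tool from outside, world axes, zero at the start; "torque": the same for the moment, N m; "width": finger opening in m.
Only numpy, scipy, OpenCV 4.12 (cv2) and the standard library are available. Lean on these libraries where they do the work, as an engineer would, in place of code of your own. Each camera call takes 0.05 s, during which the arm holds its last target. There are 200 camera calls.

## Working session

There is one attempt and no reset: what is moved stays moved. The work goes in short steps, each a Python script; the robot and the scene stay as the last script left them, time stands still between calls to the robot, and variables do not carry over. Pictures are saved under pics/ and viewed, about 8 in all and at most 12, crops included, and the job is handed in when it is done.

```bash
mkdir -p pics; python3 - <<'E'
from cell import arm, optics
import cv2
for n in("top","side"):
    s=optics.snapshot(n); cv2.imwrite(f"pics/{n}0.png",s["frame"][:,:,::-1])
    print(n,s["fx"],s["fy"],s["cx"],s["cy"],s["eye"],s["orientation"])
s=arm.sense();print(s["t"],s["force"],s["eef_rot"],s["width"],arm.grip_depth)
E
```

```text
top 381.5928553613547 381.5928553613547 280.1070536424634 208.15278754248985 [0.45296207 0.01206746 1.01970738] [[ 0.0243855  -0.98850113  0.14923426]
 [-0.99970132 -0.02387059  0.00524081]
 [-0.00161823 -0.14931749 -0.98878798]]
side 381.18022353682704 381.18022353682704 275.41669954068965 221.05223880962694 [ 0.16974938 -0.66255275  0.6765541 ] [[ 0.83653733 -0.35089322  0.42080785]
 [-0.54777443 -0.51852349  0.65656421]
 [-0.01218517 -0.77974825 -0.62597459]]
0.1 [-0.29229375  0.48369555  0.52546846] [[-8.93914780e-01  4.48236086e-01 -8.81403398e-04]
 [ 4.48236943e-01  8.93912639e-01 -1.95859929e-03]
 [-9.00172420e-05 -2.14589842e-03 -9.99997694e-01]] 0.08538116486567912 0.0187
```

View pics/top0.png

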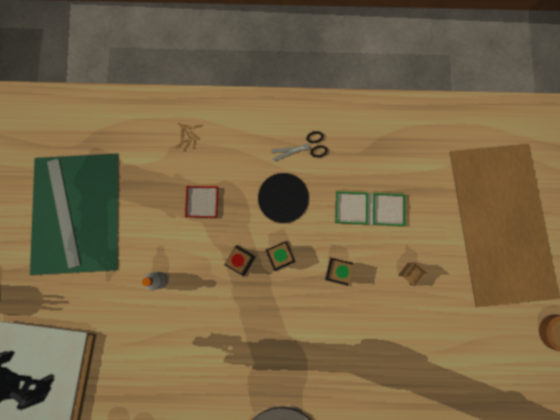

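View pics/side0.png

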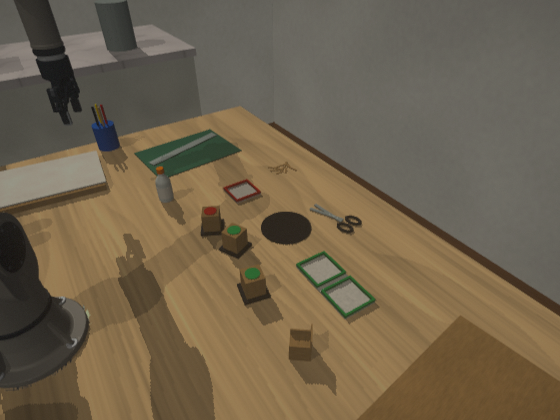

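The top view shows red at (240,260), the green plinths at (281,255) and (341,271), the reject nest at (202,202), the pass nests at (352,208) and (390,210), and the disc at (284,198). The side view agrees. Next I'll measure by colour.

```bash
cat > vis.py <<'E'
import numpy as np, cv2
from cell import optics
def ray(s,uv,z):
    uv=np.atleast_2d(uv).astype(float)
    d=np.c_[(uv[:,0]-s["cx"])/s["fx"],(uv[:,1]-s["cy"])/s["fy"],np.ones(len(uv))]@np.array(s["orientation"]).T
    e=np.array(s["eye"]); return (e+d*((z-e[2])/d[:,2])[:,None])[:,:2]
def blobs(m,amin):
    n,l,st,c=cv2.connectedComponentsWithStats(m.astype(np.uint8),connectivity=8)
    return [(c[i],st[i,4],l==i) for i in range(1,n) if st[i,4]>=amin]
def rect(s,mask,z):
    v,u=np.nonzero(mask); p=ray(s,np.c_[u,v],z).astype(np.float32)*1000
    (c,sz,a)=cv2.minAreaRect(p); return np.array(c)/1000,np.array(sz),a
def masks(s):
    f=s["frame"]; h=cv2.cvtColor(f,cv2.COLOR_RGB2HSV); H,S,V=[h[:,:,i].astype(int) for i in range(3)]
    red=((H<6)|(H>172))&(S>130)&(V>60); green=(H>45)&(H<85)&(S>100)&(V>50); dark=V<60
    return red,green,dark
E
python3 - <<'E'
from vis import *
for n in("top","side"):
    s=optics.snapshot(n); r,g,d=masks(s)
    if n=="top":
        for k in(r,g,d): k[:110]=0;k[310:]=0;k[:,:125]=0;k[:,440:]=0
    for nm,m,a in(("red",r,15),("green",g,15),("dark",d,40)):
        for c,ar,mk in blobs(m,a):
            if nm=="dark":z=.008
            else: z=.062
            R=rect(s,mk,z); R2=rect(s,mk,.012 if nm!="dark" else .003)
            print(n,nm,c.round(1),ar,"z%.3f"%z,ray(s,c,z)[0].round(4),"| rect",R[0].round(4),R[1].round(0),round(R[2],1),"| low",R2[0].round(4),R2[1].round(0),round(R2[2],1))
    if n=="top":
        cv2.imwrite("pics/crop.png",cv2.resize(s["frame"][180:300,170:430,::-1],None,fx=3,fy=3,interpolation=cv2.INTER_CUBIC))
E
```

```text
top red [202.2 201.2] 139 z0.062 [0.6105 0.2159] | rect [0.6113 0.2178] [77. 79.] 1.4 | low [0.6196 0.2285] [82. 83.] 1.4
top red [237.3 259.9] 114 z0.062 [0.4647 0.1203] | rect [0.4646 0.1199] [30. 27.] 2.5 | low [0.4652 0.1255] [31. 29.] 2.5
top green [351.1 207.1] 149 z0.062 [ 0.6044 -0.163 ] | rect [ 0.6039 -0.1642] [80. 79.] 0.1 | low [ 0.6118 -0.1734] [84. 83.] 0.1
top green [389.4 208.8] 151 z0.062 [ 0.6025 -0.26  ] | rect [ 0.6021 -0.2589] [81. 80.] 88.8 | low [ 0.6099 -0.2731] [85. 84.] 88.8
top green [280.  254.8] 130 z0.062 [0.4801 0.0144] | rect [0.4795 0.0145] [30. 30.] 1.4 | low [0.4809 0.0147] [31. 31.] 1.4
top green [342.1 271.4] 133 z0.062 [ 0.443  -0.1401] | rect [ 0.4427 -0.1399] [29. 30.] 45.4 | low [ 0.4422 -0.1478] [31. 32.] 45.4
top dark [314.5 137. ] 58 z0.008 [ 0.8065 -0.0726] | rect [ 0.8064 -0.0726] [29. 42.] 1.4 | low [ 0.8082 -0.073 ] [29. 42.] 1.4
top dark [318.3 151.1] 61 z0.008 [ 0.7664 -0.0834] | rect [ 0.7667 -0.084 ] [28. 41.] 1.4 | low [ 0.7683 -0.0845] [29. 42.] 1.4
top dark [283.1 197.6] 1918 z0.008 [0.6346 0.0102] | rect [0.6341 0.0103] [131. 13
[... 2443 characters left out ...]
.] 62.9 | low [0.4655 0.1267] [81. 60.] 62.9
side dark [353.  220.2] 66 z0.008 [ 0.8011 -0.0798] | rect [ 0.8016 -0.0788] [36. 38.] 55.9 | low [ 0.8063 -0.0744] [36. 39.] 55.9
side dark [344.6 227.3] 74 z0.008 [ 0.761  -0.0904] | rect [ 0.7614 -0.0904] [33. 47.] 6.1 | low [ 0.7658 -0.0861] [33. 47.] 6.1
side dark [236.7 250.5] 166 z0.008 [ 0.4712 -0.0064] | rect [0.475  0.0095] [63. 64.] 24.5 | low [0.4773 0.0145] [63. 65.] 24.5
side dark [252.2 295.9] 195 z0.008 [ 0.4282 -0.1574] | rect [ 0.4384 -0.1447] [64. 60.] 77.6 | low [ 0.4404 -0.1408] [65. 60.] 77.6
side dark [ 56.1 361.7] 469 z0.008 [ 0.0297 -0.087 ] | rect [ 0.0347 -0.0741] [181.  63.] 26.1 | low [ 0.0337 -0.0697] [183.  64.] 26.1
```

View pics/crop.png

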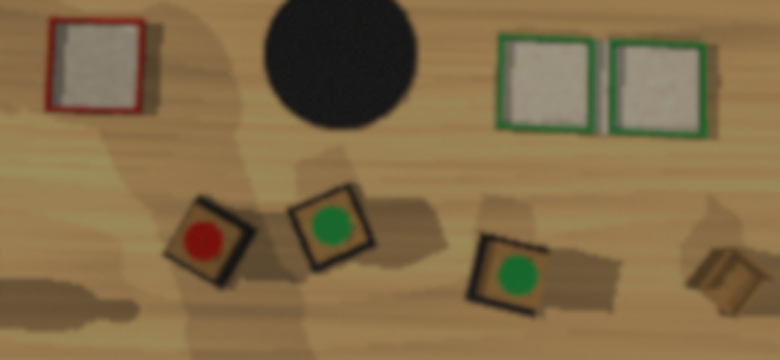

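Nothing here conflicts: tags, feet and nest sizes all match the given dimensions. Averaging the two views gives:

| Item | Position (m) | Yaw |
|---|---|---|
| Red | (.463, .119) | about 56° (equivalent to -34°) |
| Green 1 | (.4785, .0135) | 25° |
| Green 2 | (.4413, -.141) | -12.5° |
| Trays | n/a | about -1° |

Next I'll move red.

```bash
cat > mv.py <<'E'
import numpy as np
from cell import arm
ZG=.020; UP=.12
def R(a):
    a=np.radians(a); c,s=np.cos(a),np.sin(a)
    return np.array([[-s,c,0],[c,s,0],[0,0,-1.]])
def fz():
    arm.dwell(.3); f=[]
    for _ in range(5): arm.dwell(.03); f.append(arm.sense()["force"][2])
    return np.mean(f)
def pick(xy,a,hover=UP,lift=UP):
    arm.goto([*xy,hover],R(a)); f0=fz()
    arm.move_l([*xy,ZG],vel=.1); arm.command_gripper(0.0)
    w=arm.sense()["width"]
    if not .042<w<.050: raise SystemExit(f"bad grasp {w}")
    arm.move_l([*xy,lift],vel=.1); f1=fz()
    print("picked w",round(w,4),"fz",round(f0,2),round(f1,2),"weight",round(f0-f1,2)); return f0-f1
def carry(xy,a,z=UP): arm.move_l([*xy,z],ori=R(a),vel=.15)
def place(xy,dz):
    arm.move_l([*xy,ZG+dz+.02],vel=.12); arm.move_l([*xy,ZG+dz+.0007],vel=.03)
    arm.dwell(.2); arm.command_gripper(.08); arm.move_l([*xy,UP],vel=.15)
E
python3 - <<'E'
from mv import *
from vis import *
s=optics.snapshot("side"); r,_,_=masks(s)
v,u=np.mgrid[:420,:560]; m=r&(u>220)&(u<265)&(v>175)&(v<206); print("reject side",rect(s,m,.012))
pick((.463,.119),-34,hover=.2)
s=optics.snapshot("side"); cv2.imwrite("pics/held.png",s["frame"][100:300,120:420,::-1].repeat(2,0).repeat(2,1))
print(arm.sense()["t"])
E
```

```text
reject side (array([0.61549292, 0.22282768]), array([83.44554901, 88.97428131]), 0.11295934021472931)
picked w 0.0463 fz 0.43 -1.81 weight 2.23
6.3667
```

View pics/held.png

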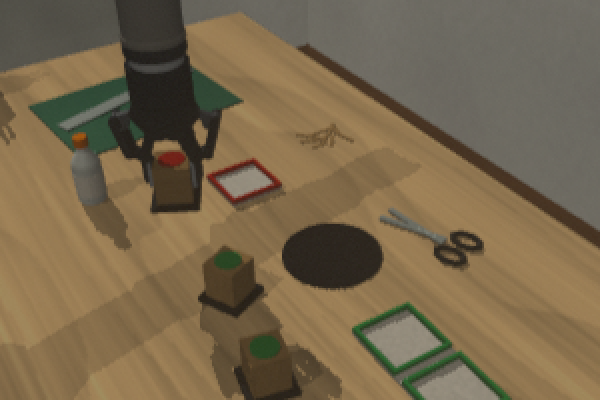

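Red is held upright in the crop at about (175,180), with width 46.3 mm and weight 2.2 N as expected. Next: place it, check, then weigh green 1.

```bash
python3 - <<'E'
from mv import *
from vis import *
n=(.6175,.2257)
carry(n,-1.5); place(n,.004)
arm.goto([.4785,.0135,UP],R(25))
s=optics.snapshot("side"); cv2.imwrite("pics/placed.png",s["frame"][100:300,120:420,::-1].repeat(2,0).repeat(2,1))
r,_,_=masks(s)
for c,ar,_ in blobs(r,15): print(c.round(1),ar,ray(s,c,.066)[0].round(4))
s=optics.snapshot("top"); r,_,_=masks(s)
for c,ar,_ in blobs(r,15): print(c.round(1),ar,ray(s,c,.066)[0].round(4))
print(arm.sense()["t"],arm.sense()["position"])
E
```

```text
[103.1 113.1] 32 [0.3866 0.9433]
[255.5 190.7] 24 [0.6089 0.1251]
[233.4 196.2] 30 [0.5437 0.1363]
[202.6 201.5] 132 [0.6091 0.2139]
[197.7 197.7] 110 [0.6187 0.2269]
11.85 [0.47963325 0.01506913 0.11992076]
```

View pics/placed.png

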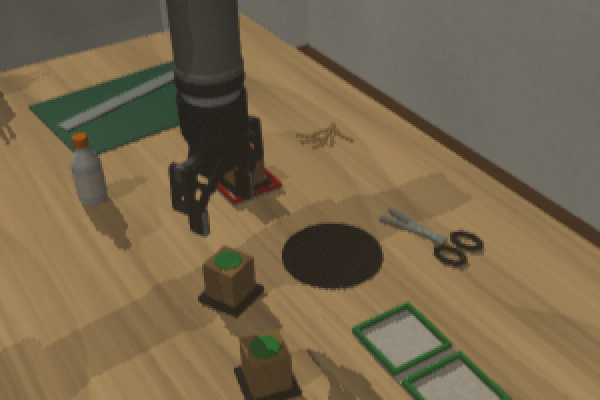

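Red sits in the reject nest: the top view puts it at (.619,.227) against the nest at (.620,.2285), and it is clear of the gripper. Next: weigh both greens, setting each back where it stood.

```bash
python3 - <<'E'
from mv import *
g1=(.4785,.0135); g2=(.4413,-.141)
w1=pick(g1,25); place(g1,0)
w2=pick(g2,-12.5)
print(w1,w2,arm.sense()["t"])
n=(.610,-.175); d=(.633,.009)
if abs(w1-w2)<1.2: raise SystemExit("unclear")
if w2<w1:
    carry(n,-1.2); place(n,.004)
else: place(g2,0)
arm.goto([.42,0.12,.25],R(25)) # clear view
from vis import *
for k in("side","top"):
    s=optics.snapshot(k); _,g,_=masks(s)
    cv2.imwrite(f"pics/{k}3.png",s["frame"][150:350,170:470,::-1].repeat(2,0).repeat(2,1))
    for z in(.062,.066):
        for c,ar,_ in blobs(g,60): print(k,z,c.round(1),ar,ray(s,c,z)[0].round(4))
print(arm.sense()["t"])
E
```

```text
picked w 0.0455 fz -0.25 -1.45 weight 1.2
picked w 0.0451 fz -0.2 -4.77 weight 4.57
1.1974367170717617 4.574199061979968 23.1167
side 0.062 [233.1 229.6] 88 [0.4761 0.0127]
side 0.062 [320.4 267.9] 298 [ 0.5746 -0.2138]
side 0.062 [251.7 273.1] 129 [ 0.4393 -0.1418]
side 0.062 [347.7 295.7] 359 [ 0.5717 -0.3075]
side 0.066 [233.1 229.6] 88 [0.4741 0.0083]
side 0.066 [320.4 267.9] 298 [ 0.5719 -0.2167]
side 0.066 [251.7 273.1] 129 [ 0.4376 -0.1452]
side 0.066 [347.7 295.7] 359 [ 0.5691 -0.3098]
top 0.062 [ 77.1 214.2] 7773 [0.5695 0.531 ]
top 0.062 [351.2 207.1] 150 [ 0.6047 -0.1633]
top 0.062 [389.3 208.6] 147 [ 0.603  -0.2597]
top 0.062 [279.8 255.1] 132 [0.4792 0.0149]
top 0.062 [342.  271.4] 132 [ 0.443 -0.14 ]
top 0.066 [ 77.1 214.2] 7773 [0.569  0.5289]
top 0.066 [351.2 207.1] 150 [ 0.604  -0.1626]
top 0.066 [389.3 208.6] 147 [ 0.6024 -0.2585]
top 0.066 [279.8 255.1] 132 [0.4791 0.0149]
top 0.066 [342.  271.4] 132 [ 0.443  -0.1394]
27.3917
```

View pics/side3.png

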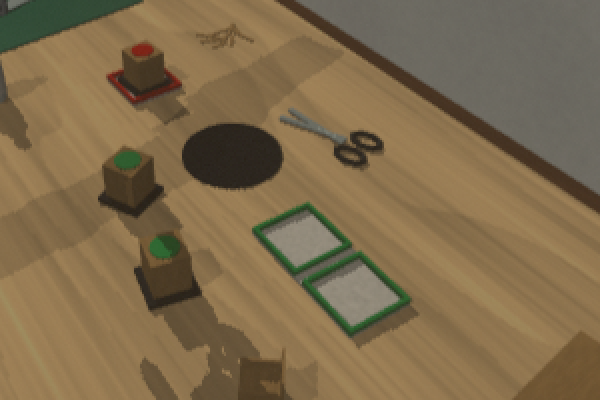

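Red is flush in its nest (crop (143,68)) and both greens are upright in their starting places. Green 1 weighs 1.2 N and green 2 weighs 4.6 N, so green 1 goes to the pass nest and green 2 goes over the disc.

```bash
python3 - <<'E'
from mv import *
from vis import *
g1=(.4785,.0135); g2=(.4413,-.141); n=(.610,-.1752); d=(.633,.009)
pick(g1,25); carry(n,-1.2); place(n,.004)
pick(g2,-12.5); carry(d,-12.5); print("hold",fz())
for k in("side","top"):
    s=optics.snapshot(k); r,g,_=masks(s)
    cv2.imwrite(f"pics/{k}4.png",s["frame"][110:310,170:470,::-1].repeat(2,0).repeat(2,1))
    for nm,m in(("r",r),("g",g)):
        for c,ar,_ in blobs(m,40): print(k,nm,c.round(1),ar,ray(s,c,.066)[0].round(4))
q=arm.sense();print(q["t"],q["position"],q["width"],q["force"])
E
```

```text
picked w 0.0453 fz -0.3 -1.27 weight 0.97
picked w 0.0453 fz 0.02 -4.77 weight 4.8
hold -4.36249916161899
side r [240.5 174.8] 42 [0.6151 0.2235]
side r [231.1 193.8] 42 [0.5439 0.1505]
side g [285.7 178.1] 76 [0.7173 0.1314]
side g [321.5 251.1] 104 [ 0.6079 -0.1755]
side g [319.6 273.3] 205 [ 0.5604 -0.2284]
side g [347.4 296.3] 343 [ 0.5674 -0.3106]
top r [202.3 201.7] 138 [0.6087 0.2147]
top r [197.7 197.6] 108 [0.6189 0.2269]
top g [ 77.1 214.2] 7774 [0.569  0.5289]
top g [347.6 210. ] 109 [ 0.5963 -0.1534]
top g [394.7 210.5] 108 [ 0.5979 -0.2722]
top g [355.5 204.2] 123 [ 0.6117 -0.1733]
43.1583 [0.63301157 0.009044   0.12002087] 0.04528030476705334 [ 0.04284753  0.07516328 -4.72076858]
```

View pics/side4.png

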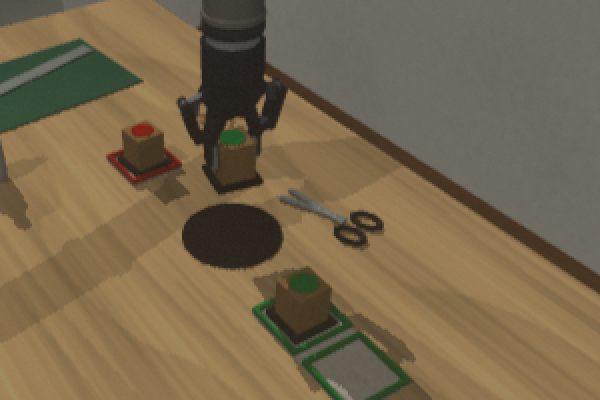

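View pics/top4.png

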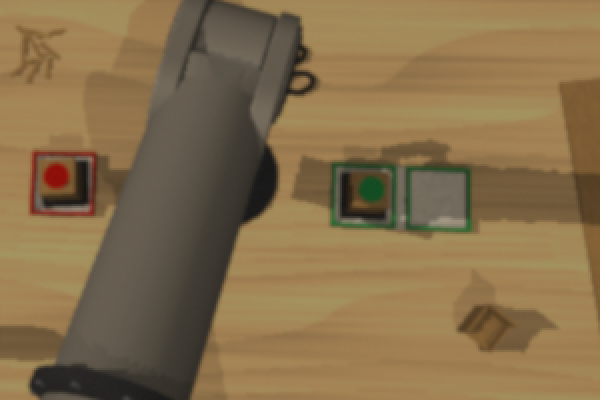

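Red and the lighter green sit inside their rims (side crop (143,150) and (302,305)). The heavier one is held upright above the disc, and the bystanders look untouched. Handing in.

```bash
python3 -c "
from cell import close_job
close_job()"
```

```text
the job is handed in; nothing more can be done
```

The job is handed in, at about 43 s of the 72 s allowed. No verdict is reported, so the results below are my own checks.

- **Red plinth:** it was set in the reject nest first. The top view puts it at (0.619, 0.227) against the nest centre at (0.620, 0.2285), and it is let go and upright.
- **Weighing:** I lifted each green plinth and put it back where it stood. The first (the middle one) read about 1.2 N, and 1.0 N on the second lift. The other read about 4.6 N, and 4.8 N on the second lift.
- **Lighter green:** it stands let go in the pass nest nearer the disc. It measured about (0.610, -0.174) against the nest centre at (0.610, -0.175).
- **Heavier green:** it is held upright and still over the disc, with the tool at (0.633, 0.009, 0.120). That puts its underside about 10 cm above the table, and the grip width is 45.3 mm.
- **Bystanders:** the scissors and chair looked unmoved in the last pictures. The glue bottle was only partly in view by then, but the arm did not go near it after the red was lifted.

The top and side views differed by 2 to 4 mm throughout, so I averaged them for the target positions. No check failed.

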